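# Open a ratchet stop to the marker

### The job

Make room in the carton rack: with a fingertip press the release pad on the sliding stop and, keeping it pressed, push the stop back along its bar, away from the cartons, until its pointer lines up with the upright marker on the front of the rack. Then let go so that the pad springs up and the stop stays there. Do not shift or lift the two cartons or the things standing around.

Things in the scene. Friction and masses are not known exactly. Their poses are not given: they have to be found in the camera images.
- rack: carton rack, fixed on the worktop: wooden base 220 x 420 x 8 mm, steel toothed bar along its front (robot) side, a wooden fixed end and two cartons at its right (-y) end. Origin on the worktop below the base. Its +y axis runs along the bar, away from the cartons: the way the stop is pushed back. Its z is up; the bar lies at x = -85 mm in this frame.
- stop (a joint): the sliding stop's position along the bar in m: 0 close to the cartons, grows as it is pushed back along rack +y, at most 0.170. Unless the release is pressed the ratchet (10 mm tooth pitch) stops it within one tooth on its way back; with it pressed it slides against about 2.5 N and stays where it is left. Towards the cartons it clicks along at about 5 N without pressing.
- pad_top (a point): middle of the upper face of the release pad on top of the stop, above the bar; about 72 mm above the worktop at rest. The pad is a black ribbed plate, 38 mm across the bar (rack x) and 48 mm along it. Moves with the stop and with the pad.
- release (a joint): how far the release pad is pressed down, in m: 0 up, 0.009 fully down. It is spring-loaded: about 2 N to start, 6 N fully down. The ratchet is free from about 0.006. When let go it comes up to between 0 and 0.005, according to where the pawl meets the teeth.
- lip_top (a point): middle of the top edge of the push lip, an upright plate of the stop behind the pad (rack +y side), 56 mm across the bar, 10 mm thick, top 105 mm above the worktop, 33 mm above the pad. Its face toward the pad is 27 mm in rack +y from the pad's middle; a finger pressing the pad pushes the stop back by this lip. On the pad's other side the stop is lower than the pad.
- stop_pointer (a point): tip of the stop's pointer, a small tab 4 mm wide that sticks out of the stop's front (robot) side, 46 mm above the worktop; it lies at the pad's middle along the bar.
- clip_point (a point): top of the upright marker, a dark steel blade 4 mm thick and 38 mm high in a small foot, fixed on the front edge of the rack's base, top 46 mm above the worktop. The stop passes behind it without touching. The pointer is lined up when both have the same y in the rack's frame.
- carton_end: black carton 68 x 155 x 98 mm, standing in the rack at the fixed end, loose; origin at the middle of its underside
- carton_next: black carton 68 x 130 x 88 mm, standing in the rack next to the stop, loose; its top is 96 mm above the worktop; origin at the middle of its underside
- spice: spice jar with red cap, 45 mm wide, 106 mm high, bystander; origin under its middle
- tin: small tin can, 57 mm wide, 72 mm high, bystander; origin under its middle
- mug: white mug with a leaf pattern, 92 mm wide, 95 mm high, bystander; origin under its middle

How it is judged:
By the outcome, as a careful person would: the job done as asked, in the order asked, and still so for the second after the job is handed in, with the robot touching nothing.
It also fails if it takes over 32 s, if anything falls off the work surface, if the arm or the gripper's body presses on something with over 40 N, if the wrist force passes 120 N, or if a joint passes its speed limit or range.

### The arm

A 7-joint arm with a two-finger parallel gripper is mounted at the origin on a cart in front of the work surface, level with it; the furniture and walls round the work are solid. World frame = base frame: x ahead of the robot, y to its left, z up, the work surface at z = 0. Lengths are in m, angles in rad, forces in N, time in s.
With the tool pointing down it reaches from about 0.35 to 0.9 m from the base axis. Payload 8.1 kg.
Tool frame: the origin (TCP) lies at the very end of the fingers, on their centre line; the grasp point (between the pads) lies 19 mm behind it; z points along the fingers, y is the line along which they close (so a half turn about z gives the same grasp; the last joint's range is limited). The gripper opens to 92 mm and grips with 3 to 60 N. Pads are 19 mm wide; open, the fingers measure 130 mm over their backs; the gripper's body (75 mm by 190 mm) begins 47 mm behind the grasp point.
Start: joints at [-1.226, 0.434, 0.025, 1.573, -0.012, 1.134, -0.075], TCP at [0.271, 0.563, 0.199] pointing down, gripper open.
Joint ranges: [-2.62, 2.62], [-0.44, 2.09], [-1.27, 1.32], [0.08, 2.57], [-1.32, 4.46], [0.12, 2], [-2.74, 2.74]. Speed limits (rad/s): [2.22, 2.22, 3.01, 3.01, 3.14, 3.14, 3.14].

### API

Orientations are given as a rotation vector (axis times angle).
In Python, from cell import arm gives the robot as it stands.
- The arm moves only by the tool drive_tool, never from a script. Its argument "targets" is a list of rows, each a list of 7 numbers: the turn, a rotation vector about the world's x, y, z in units of 5 degrees (1.0 is 5 degrees), then the shift along the world's x, y, z in units of 40 mm (1.0 is 40 mm), then the opening, from 0 (shut) to 1 (fully open). In form: [[wx, wy, wz, dx, dy, dz, fingers], ...]. A call has 1 to 5 rows; each row is the pose to reach, as a shift and turn from the pose commanded when the call began; what a row does not reach only later rows make up. A row lasts 1/10 s, in which the tool goes at most 50 mm and 8.59 degrees, less where a joint would pass 70% of its speed; a pose out of reach is approached as far as the arm can. A call with a gripper value outside its range is refused whole. The fingers move at their own pace and stop on an object; "force" is the grip in N (left out, the last holds). Time passes only in rows, so rows that repeat a pose let the fingers close. It gives the time, the measured TCP pose, the force, the opening and the grip force at its end, in the units of the state.
- arm.observe(): the state, without advancing time (a new reading comes with each control period).
- arm.get_image(name): name is "scene" or "top"; returns a dict with "pixels" (480x640x3 uint8, red, green, blue), "intrinsics" (3x3 intrinsics, pixels), "rvec" (rotation vector, rad) and "tvec" (3), from world to camera coordinates, as OpenCV has them. Camera axes: x right, y down, z forward; pixel columns grow to the right and rows downward; lengths in m; the calibration is good to about 2 mm. A picture is of the moment at which its call begins. There is no depth.
- arm.sign_off(): hands the job in; it is judged then, once.
The state is a dict: "clock": time; "joints": joint angles; "dq": joint speeds; "joint_efforts": joint torques, N m; "position": TCP position; "ee_rot": TCP orientation; "force": force on the tool from outside, world axes, zero at the start; "ft_torque": the same for the moment, N m; "width": opening from 0.0 (shut) to 1.0 (fully open); "gripper_force": force on a finger pad.
Only numpy, scipy, OpenCV 4.12 (cv2) and the standard library are available. Lean on these libraries where they do the work, as an engineer would, in place of code of your own. Each camera call takes 0.05 s, during which the arm holds its last target. There are 200 camera calls.

## Working session

There is one attempt and no reset: what is moved stays moved. The work goes in short steps, Python scripts to look and compute and a tool call to move; the robot and the scene stay as the last step left them, time stands still between calls to the robot, and variables do not carry over. Pictures are saved under pics/ and viewed, at most 10 in all, crops included, and the job is handed in when it is done.

Besides the shell and the picture viewer there is one more tool, called after "Call:" by a JSON object that holds its "method" and its "body". drive_tool: Moves the arm, as the interface text tells. Its arguments: {"type":"object","properties":{"targets":{"type":"array"},"force":{"type":"number"}},"required":["targets"]}

```bash
mkdir -p pics
cat > h.py <<'E'
import numpy as np, cv2
from cell import arm
def grab(n):
    d=arm.get_image(n); cv2.imwrite(f'pics/{n}_{arm.observe()["clock"]:.2f}.png',d['pixels'][:,:,::-1]); return d
def cam(d):
    R=cv2.Rodrigues(np.array(d['rvec'],float))[0]; t=np.array(d['tvec'],float).reshape(3); return np.array(d['intrinsics']),R,t
def ray(d,uv,z):
    K,R,t=cam(d); c=-R.T@t; v=R.T@np.linalg.solve(K,[uv[0],uv[1],1]); return c+v*(z-c[2])/v[2]
def proj(d,p):
    K,R,t=cam(d); q=K@(R@np.array(p)+t); return q[:2]/q[2]
E
python3 - <<'E'
from h import *
import pickle
o={}
for n in('scene','top'): o[n]=grab(n); K,R,t=cam(o[n]); print(n,-R.T@t,R[2],K[0,0])
pickle.dump(o,open('o.pkl','wb'))
s=arm.observe();print(s)
E
ls pics
```

```text
scene [-0.60823796  0.92200654  0.71933325] [ 0.7766612  -0.47325914 -0.41572007] 582.0814727302496
top [0.33075322 0.23602744 1.49704956] [ 0.15614312  0.00513033 -0.98772112] 607.7410314990655
{'clock': 0.1, 'joints': array([-1.22563664,  0.43515032,  0.02495211,  1.57401126, -0.01158679,
        1.13402489, -0.07508439]), 'dq': array([-0.00062281, -0.00135   ,  0.00045788, -0.00136478,  0.00027692,
       -0.00178978,  0.00088017]), 'joint_efforts': array([ 4.07083542e-03, -6.69126964e+01,  9.88688618e-01, -3.15144575e+01,
       -6.04115054e-02,  3.74963880e-02,  7.60179887e-05]), 'position': array([0.27041486, 0.56290329, 0.19822311]), 'ee_rot': array([-6.97480319e-01, -3.06299371e+00,  2.25663036e-03]), 'force': array([ 1.0570652 , -0.00453005, -0.47822622]), 'ft_torque': array([-0.02389574,  0.07165053,  0.00231567]), 'gripper_force': 0.0, 'width': 1.0000404299316195}
scene_0.05.png
top_0.10.png
```

View pics/scene_0.05.png

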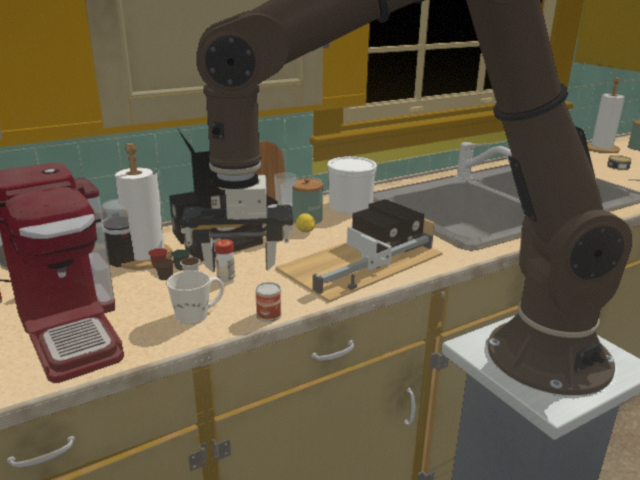

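View pics/top_0.10.png

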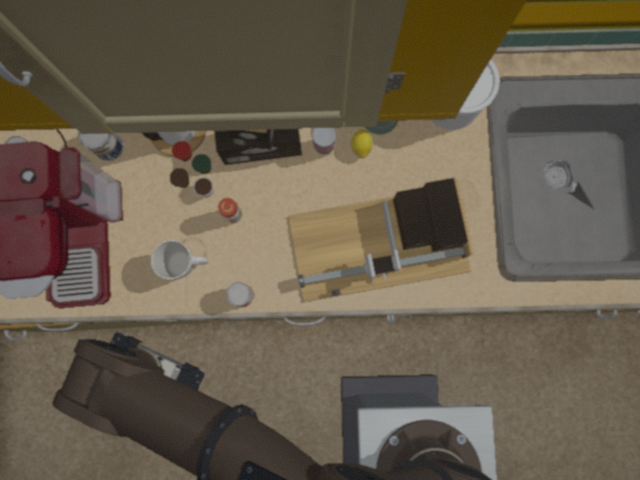

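The scene view shows the rack at about (360,255) with the marker near (352,282). In the top view the bar runs from (300,281) to (466,252), the pad is near (383,264), the lip near (370,267) and the marker near (336,291). I'll zoom in on both.

Run:
```python
from h import *
a=cv2.imread('pics/top_0.10.png')[235:305,290:423]; b=cv2.imread('pics/scene_0.05.png')[225:295,308:441]
z=lambda i:cv2.resize(i,(798,300),interpolation=cv2.INTER_CUBIC) if 0 else cv2.resize(i,None,fx=6,fy=6*300/420,interpolation=cv2.INTER_CUBIC)
cv2.imwrite('pics/z.png',np.vstack([z(a),z(b)]))
```

```text
(no output)
```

View pics/z.png

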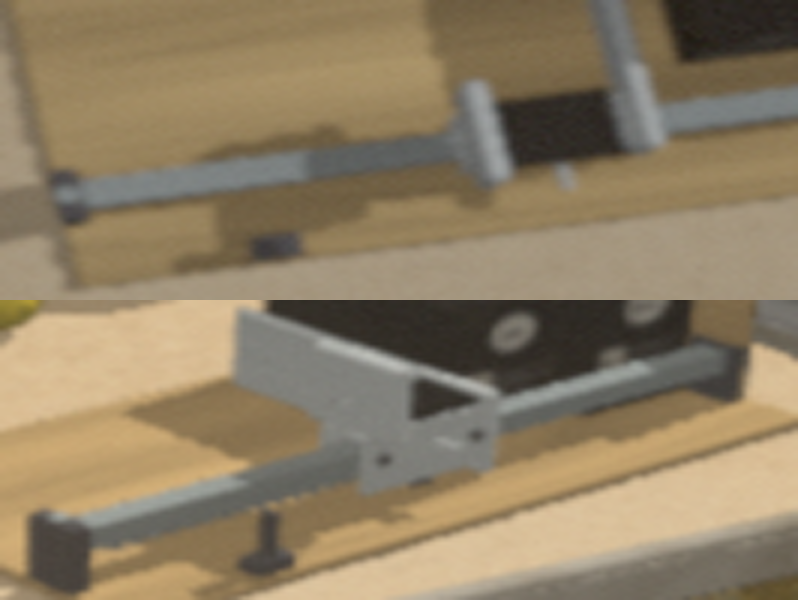

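The zoomed crop shows pad, lip and pointer (tip near top px (384.5,278)) and the marker (top px (336,292), scene px (352.7,275)). Next I'll measure them.

```bash
cat > m.py <<'E'
from h import *
def barfit(d):
    hsv=cv2.cvtColor(d['pixels'],cv2.COLOR_RGB2HSV).astype(int)
    pts=[]
    for c in list(range(308,322))+list(range(408,455)):
        y0=281-(c-303)*0.178
        rows=[r for r in range(int(y0-8),int(y0+9)) if hsv[r,c,1]<70 and hsv[r,c,2]>60]
        if 3<=len(rows)<=9: pts.append((c,np.mean(rows)))
    return np.array(pts)
E
python3 - <<'E'
from m import *
import pickle
o=pickle.load(open('o.pkl','rb')); T,S=o['top'],o['scene']
p=barfit(T); vx,vy,x0,y0=cv2.fitLine(p.astype(np.float32),cv2.DIST_HUBER,0,.01,.01).ravel()
f=lambda c:(c,y0+(c-x0)*vy/vx)
res=p[:,1]-[f(c)[1] for c in p[:,0]]; print(len(p),res.std())
A,B=ray(T,f(445),.055),ray(T,f(305),.055); u=(B-A)/np.linalg.norm(B-A); print('bar',A,B,u,'yaw',np.degrees(np.arctan2(-u[0],u[1])))
tp=lambda x,y:(290+(x+.5)/6-.5,235+(y+.5)/4.2857-.5)
sp=lambda x,y:(308+(x+.5)/6-.5,225+(y-300+.5)/4.2857-.5)
pad=ray(T,tp(564,128),.072); ptr=ray(T,tp(569,186),.046); mk=ray(T,tp(275,243),.046); mkS=ray(S,sp(268,513),.046); lip=ray(T,tp(477,82),.105);lip2=ray(T,tp(490,183),.105)
for n,q in dict(pad=pad,ptr=ptr,mk=mk,mkS=mkS,lipfar=lip,lipnear=lip2).items(): print(n,q.round(4),'s=',round((q-A)@u,4))
print(S['pixels'][270:290,352].tolist())
for r in range(284,300): print([int(x) for x in T['pixels'][r,326:346].mean(1)])
E
```

```text
61 0.22416319738051338
bar [ 0.50918686 -0.05601291  0.055     ] [0.45578282 0.27941224 0.055     ] [-0.15723262  0.98756159  0.        ] yaw 9.046303838872497
pad [0.4856 0.0931 0.072 ] s= 0.151
ptr [0.4559 0.0899 0.046 ] s= 0.1524
mk [0.4271 0.2078 0.046 ] s= 0.2734
mkS [0.4275 0.2077 0.046 ] s= 0.2733
lipfar [0.5077 0.1289 0.105 ] s= 0.1828
lipnear [0.4531 0.1259 0.105 ] s= 0.1885
[[97, 98, 92], [103, 100, 93], [126, 115, 96], [124, 112, 92], [95, 88, 77], [79, 72, 64], [73, 67, 60], [73, 65, 59], [73, 67, 61], [73, 67, 60], [73, 68, 61], [72, 67, 61], [71, 66, 59], [74, 67, 62], [75, 70, 65], [79, 74, 71], [77, 72, 69], [72, 67, 61], [79, 72, 61], [105, 89, 68]]
[99, 92, 92, 92, 93, 92, 93, 93, 94, 94, 93, 92, 91, 92, 91, 93, 94, 91, 94, 92]
[99, 93, 94, 93, 94, 92, 92, 93, 92, 93, 93, 92, 92, 95, 92, 93, 95, 93, 93, 95]
[100, 94, 94, 92, 93, 94, 95, 96, 92, 94, 94, 95, 92, 94, 94, 95, 91, 94, 93, 97]
[101, 94, 97, 93, 94, 96, 94, 92, 94, 91, 92, 93, 92, 94, 92, 93, 95, 94, 99, 103]
[102, 93, 95, 91, 91, 92, 91, 90, 92, 89, 88, 88, 88, 92, 94, 98, 99, 101, 108, 117]
[100, 93, 90,
[... 297 characters left out ...]
75, 76, 86, 105, 117, 122, 122, 123, 124]
[100, 93, 92, 92, 90, 81, 65, 60, 60, 60, 67, 74, 75, 83, 97, 111, 117, 119, 119, 119]
[92, 89, 91, 92, 88, 82, 68, 61, 62, 63, 67, 73, 82, 89, 97, 109, 115, 120, 122, 123]
[89, 91, 90, 88, 85, 78, 76, 73, 75, 79, 80, 88, 100, 112, 118, 123, 127, 135, 136, 137]
[90, 88, 95, 93, 92, 91, 98, 103, 106, 111, 113, 117, 129, 137, 140, 142, 142, 147, 147, 145]
[103, 110, 113, 116, 112, 118, 126, 132, 137, 137, 139, 142, 144, 148, 147, 150, 149, 147, 147, 147]
[126, 133, 136, 135, 137, 138, 143, 148, 147, 147, 148, 149, 147, 148, 148, 149, 149, 149, 149, 148]
[142, 144, 146, 146, 146, 146, 148, 149, 147, 147, 150, 149, 149, 146, 147, 149, 150, 149, 148, 147]
```

Call:
{"method": "drive_tool", "body": {"targets": [[0, 0, -0.74, 0.36, -0.77, 0, 0], [0, 0, -1.48, 0.71, -1.53, 0, 0], [0, 0, -2.21, 1.07, -2.3, 0, 0], [0, 0, -2.95, 1.42, -3.07, 0, 0], [0, 0, -3.68, 1.78, -3.83, 0, 0]], "force": 20}}

```text
clock: 0.6
position: [0.3421, 0.4086, 0.1987]
ee_rot: [-1.182, -2.911, 0.001]
force: [0.7, -0.2, -0.2]
width: 0.617
gripper_force: 0.0
```

Call:
{"method": "drive_tool", "body": {"targets": [[0, 0, -0.74, 0.36, -0.77, 0, 0], [0, 0, -1.48, 0.71, -1.53, 0, 0], [0, 0, -2.21, 1.07, -2.3, 0, 0], [0, 0, -2.95, 1.42, -3.07, 0, 0], [0, 0, -3.68, 1.78, -3.83, 0, 0]]}}

```text
clock: 1.1
position: [0.4132, 0.2555, 0.1988]
ee_rot: [-1.632, -2.684, 0.001]
force: [0.1, -0.2, -0.3]
width: 0.181
gripper_force: 0.0
```

Call:
{"method": "drive_tool", "body": {"targets": [[0, 0, -0.92, 0.45, -0.96, 0, 0], [0, 0, -1.85, 0.89, -1.92, 0, 0], [0, 0, -2.77, 1.34, -2.88, 0, 0], [0, 0, -3.69, 1.78, -3.84, 0, 0], [0, 0, -3.69, 1.78, -3.84, 0, 0]]}}

```text
clock: 1.6
position: [0.486, 0.0972, 0.1991]
ee_rot: [2.05, 2.377, -0.002]
force: [0.5, 1.0, 0.1]
width: 0.005
gripper_force: 0.0
```

Call:
{"method": "drive_tool", "body": {"targets": [[0, 0, 0, 0, 0, -0.5, 0], [0, 0, 0, 0, 0, -1, 0], [0, 0, 0, 0, 0, -1.5, 0], [0, 0, 0, 0, 0, -1.95, 0], [0, 0, 0, 0, 0, -1.95, 0]]}}

```text
clock: 2.1
position: [0.4823, 0.1033, 0.1189]
ee_rot: [-2.036, -2.39, 0.006]
force: [-0.7, -1.9, -0.2]
width: 0.005
gripper_force: 0.0
```

Run:
```python
from h import *
d=grab('scene'); t=grab('top'); s=arm.observe(); p=s['position']; print(s['clock'],p,s['ee_rot'],s['force'])
A=np.array([.50919,-.05601]);u=np.array([-.15723,.98756]); print('s',(p[:2]-A)@u,'off',(p[:2]-A)@[u[1],-u[0]])
R=cv2.Rodrigues(s['ee_rot'])[0]; print(R.round(3))
a=t['pixels'][225:300,310:430]; b=d['pixels'][205:285,310:438]
cv2.imwrite('pics/z2.png',np.vstack([cv2.resize(i,(780,300),interpolation=cv2.INTER_CUBIC) for i in (a,b)])[:,:,::-1])
```

```text
2.2 [0.48397685 0.10347356 0.12104599] [-2.03789436e+00 -2.39047585e+00  1.27936469e-03] [ 0.04511577 -0.72797696  0.80990338]
s 0.16146385047932216 off 0.00017610487953642726
[[-0.158  0.987 -0.001]
 [ 0.987  0.158 -0.   ]
 [-0.    -0.001 -1.   ]]
```

View pics/z2.png

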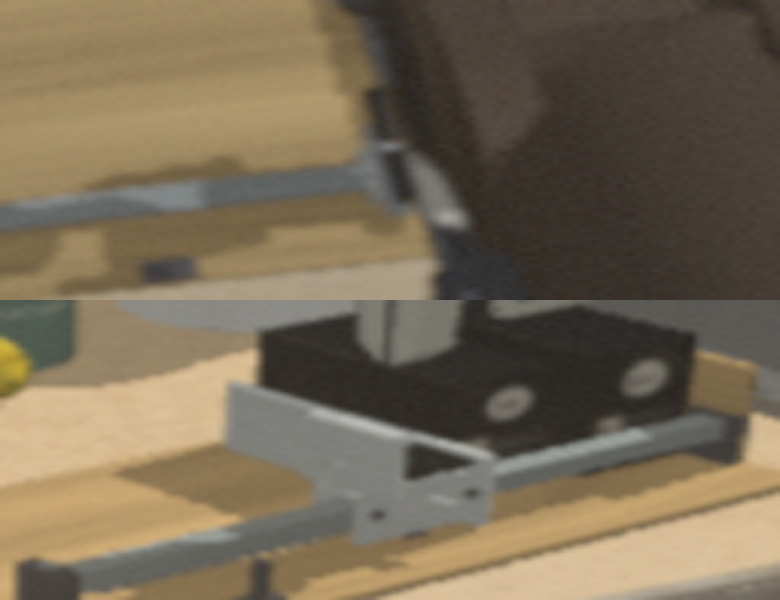

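The fingertip is centred over the pad with about 7 mm clearance to the lip, so I'll press.

Call:
{"method": "drive_tool", "body": {"targets": [[0, 0, 0, 0, 0, -0.4, 0], [0, 0, 0, 0, 0, -0.8, 0], [0, 0, 0, 0, 0, -1.1, 0], [0, 0, 0, 0, 0, -1.1, 0], [0, 0, 0, 0, 0, -1.15, 0]]}}

```text
clock: 2.7
position: [0.4848, 0.1035, 0.0756]
ee_rot: [2.038, 2.39, 0.001]
force: [0.1, -0.2, 1.0]
width: 0.003
gripper_force: 0.0
```

Call:
{"method": "drive_tool", "body": {"targets": [[0, 0, 0, 0, 0, -0.07, 0], [0, 0, 0, 0, 0, -0.15, 0], [0, 0, 0, 0, 0, -0.22, 0], [0, 0, 0, 0, 0, -0.28, 0], [0, 0, 0, 0, 0, -0.28, 0]]}}

```text
clock: 3.2
position: [0.484, 0.1033, 0.0635]
ee_rot: [-2.038, -2.39, 0.001]
force: [0.2, 0.2, -0.4]
width: 0.003
gripper_force: 0.0
```

Run:
```python
from h import *
d=grab('scene'); t=grab('top'); 
for i in range(3):
    grab('top'); s=arm.observe(); p=s['position']; print(s['clock'],p,s['force'],s['ft_torque'])
a=t['pixels'][225:300,310:430]; b=d['pixels'][205:285,310:438]
cv2.imwrite('pics/z3.png',np.vstack([cv2.resize(i,(780,300),interpolation=cv2.INTER_CUBIC) for i in (a,b)])[:,:,::-1])
```

```text
3.35 [0.48429081 0.10336653 0.06378612] [-0.20666993  0.05743994 -0.46171233] [-0.05862883  0.0279548  -0.01083962]
3.4 [0.48433117 0.10339738 0.0638244 ] [-0.31530307  0.21737885  0.04181414] [-0.03138124  0.03540063 -0.02767657]
3.45 [0.48435436 0.10334535 0.06383105] [0.47472767 0.14631658 0.15362518] [-0.05659472  0.00162106 -0.03700447]
```

View pics/z3.png

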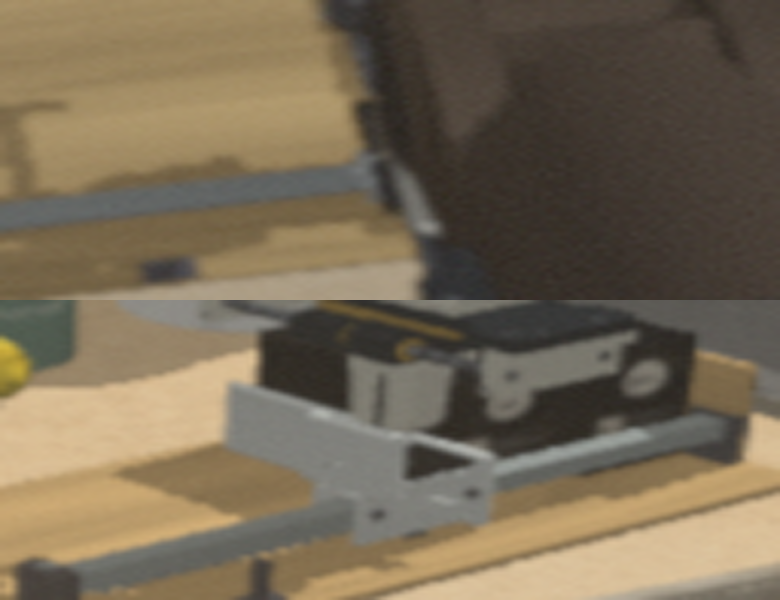

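Crop shows the finger behind the stop's plate with no contact force. I'll check that against projected model points.

Run:
```python
from h import *
import pickle
o=pickle.load(open('o.pkl','rb'))
A=np.array([.50919,-.05601]);u=np.array([-.15723,.98756]);v=np.array([u[1],-u[0]])
P=lambda s,x,z:[*(A+s*u+x*v),z]
s0=.1515
sh={'lip':([P(s0+.027,-.028,.105),P(s0+.027,.028,.105),P(s0+.037,.028,.105),P(s0+.037,-.028,.105)],(255,0,0)),
'pad':([P(s0-.024,-.019,.072),P(s0+.024,-.019,.072),P(s0+.024,.019,.072),P(s0-.024,.019,.072)],(0,255,0)),
'ptr':([P(s0,-.03,.046),P(s0,-.024,.046)],(0,0,255))}
out=[]
for n,(x,y,w,h) in dict(top=(340,235,80,50),scene=(335,220,80,50)).items():
    im=o[n]['pixels'][y:y+h,x:x+w][:,:,::-1]; im=cv2.resize(im,None,fx=9,fy=6*1,interpolation=cv2.INTER_CUBIC)
    for k,(pts,c) in sh.items():
        q=np.array([(proj(o[n],p)-[x,y]+.5)*[9,6] for p in pts]).astype(int); cv2.polylines(im,[q],True,c[::-1],1)
    out.append(im)
cv2.imwrite('pics/ov.png',np.vstack(out))
```

```text
(no output)
```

View pics/ov.png

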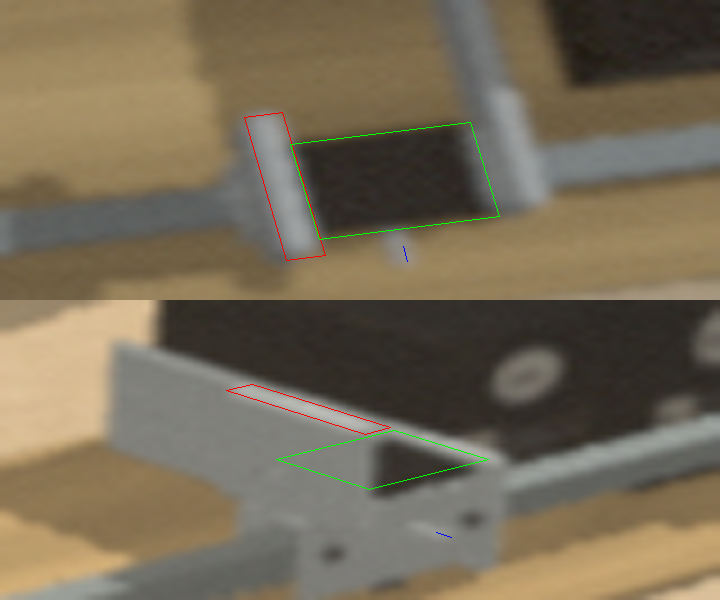

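The overlay confirms the lip and pad. The pad and pointer sit about 2 mm further along +y than I drew them. The finger is over the pad, so I'll press lower step by step.

Call:
{"method": "drive_tool", "body": {"targets": [[0, 0, 0, 0, 0, -0.03, 0], [0, 0, 0, 0, 0, -0.05, 0], [0, 0, 0, 0, 0, -0.05, 0]]}}

```text
clock: 3.75
position: [0.4842, 0.1034, 0.0616]
ee_rot: [-2.038, -2.39, 0.0]
force: [0.1, 0.0, -0.0]
width: 0.004
gripper_force: 0.0
```

Call:
{"method": "drive_tool", "body": {"targets": [[0, 0, 0, 0, 0, -0.03, 0], [0, 0, 0, 0, 0, -0.05, 0], [0, 0, 0, 0, 0, -0.05, 0]]}}

```text
clock: 4.05
position: [0.4841, 0.1034, 0.0596]
ee_rot: [-2.038, -2.39, 0.0]
force: [0.1, -0.1, 0.1]
width: 0.007
gripper_force: 0.0
```

Run:
```python
from h import *
import pickle
o=pickle.load(open('o.pkl','rb'))
u=np.array([-.15723,.98756,0]);v=np.array([u[1],-u[0],0])
c=np.array([.4840,.1035,.121])
for a in(-1,1):
  for b in (-1,1):
    q=proj(o['scene'],c+a*.0095*u+b*.019*v); print(a,b,q,(q-[310,205])*[6.09,3.75]+[0,300])
d=grab('scene'); s=arm.observe(); print(s['position'],s['force'],s['joint_efforts'].round(1))
x,y,w,h=335,205,80,65
im=cv2.resize(d['pixels'][y:y+h,x:x+w][:,:,::-1],None,fx=9,fy=9,interpolation=cv2.INTER_CUBIC)
p=s['position']
q=np.array([(proj(d,p+a*.0095*u+b*.019*v)-[x,y]+.5)*9 for a,b in((-1,-1),(-1,1),(1,1),(1,-1))]).astype(int); cv2.polylines(im,[q],True,(0,0,255),1)
cv2.imwrite('pics/ov2.png',im)
```

```text
-1 -1 [383.11322803 231.15889686] [445.25955872 398.09586322]
-1 1 [372.61753963 226.44130008] [381.34081637 380.4048753 ]
1 -1 [377.78657895 233.05081141] [412.8202658 405.1905428]
1 1 [367.30606155 228.26442583] [348.99391487 387.24159685]
[0.48414899 0.10334142 0.05965227] [ 0.60831036  0.36154    -0.0700371 ] [ -0.  -52.7   4.8 -21.8  -0.    0.    0. ]
```

View pics/ov2.png

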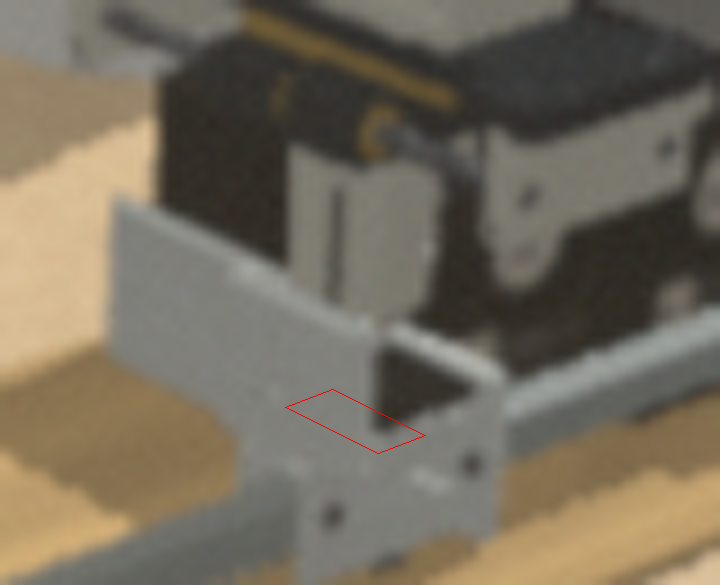

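The fingertip appears well above the reported TCP height. I'll check the open-gripper first image for comparison.

Run:
```python
from h import *
import pickle
o=pickle.load(open('o.pkl','rb'))
S=o['scene'];c=np.array([.2704,.5629,.1982]);y=np.array([.433,.901,0]);x=np.array([.901,-.433,0])
im=S['pixels'][160:300,165:315][:,:,::-1]; im=cv2.resize(im,None,fx=4,fy=4,interpolation=cv2.INTER_CUBIC)
for dz,col in((0,(0,0,255)),(.03,(0,255,0))):
  for sg in(-1,1):
    f=lambda a,b:((proj(S,c+[0,0,dz]+sg*a*y+b*x)-[165,160]+.5)*4)
    q=np.array([f(.046,-.0095),f(.065,-.0095),f(.065,.0095),f(.046,.0095)]).astype(int); cv2.polylines(im,[q],True,col,1)
d=grab('scene'); im2=cv2.resize(d['pixels'][160:290,310:460][:,:,::-1],None,fx=1.3333*4/1.3333,fy=4)
im2=cv2.resize(d['pixels'][175:315,330:380][:,:,::-1],None,fx=4,fy=4,interpolation=cv2.INTER_CUBIC)
cv2.imwrite('pics/ov3.png',np.hstack([im,im2]))
```

```text
(no output)
```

View pics/ov3.png

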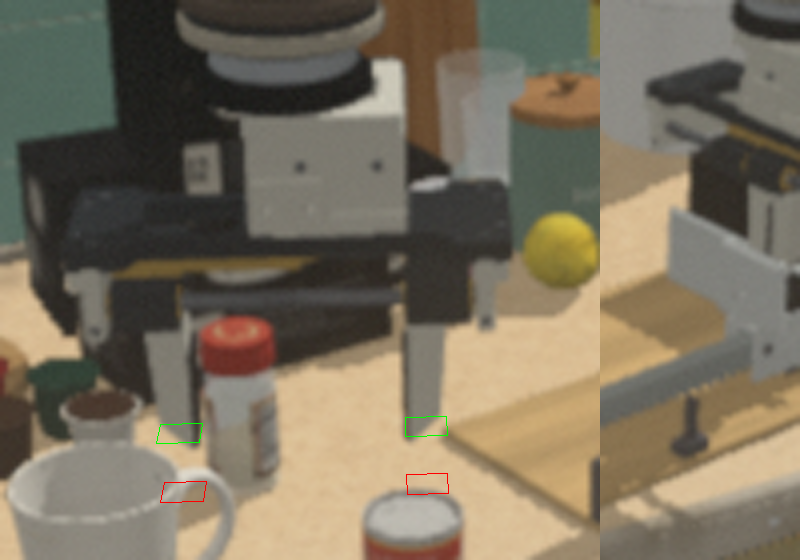

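The real fingertips sit about 30 mm above the reported TCP, in both the open and the closed pose. So contact should come at a reported z of about 0.042. I'll go down gently by force.

Call:
{"method": "drive_tool", "body": {"targets": [[0, 0, 0, 0, 0, -0.1, 0], [0, 0, 0, 0, 0, -0.2, 0], [0, 0, 0, 0, 0, -0.3, 0], [0, 0, 0, 0, 0, -0.4, 0], [0, 0, 0, 0, 0, -0.4, 0]]}}

```text
clock: 4.65
position: [0.4838, 0.1032, 0.0431]
ee_rot: [-2.038, -2.39, 0.002]
force: [-1.1, -0.1, -0.6]
width: 0.001
gripper_force: 0.0
```

Call:
{"method": "drive_tool", "body": {"targets": [[0, 0, 0, 0, 0, -0.04, 0], [0, 0, 0, 0, 0, -0.08, 0], [0, 0, 0, 0, 0, -0.08, 0]]}}

```text
clock: 4.95
position: [0.4844, 0.1034, 0.0406]
ee_rot: [2.038, 2.39, 0.0]
force: [-0.5, -0.5, 2.8]
width: 0.005
gripper_force: 1.0
```

Call:
{"method": "drive_tool", "body": {"targets": [[0, 0, 0, 0, 0, -0.04, 0], [0, 0, 0, 0, 0, -0.08, 0], [0, 0, 0, 0, 0, -0.12, 0], [0, 0, 0, 0, 0, -0.12, 0], [0, 0, 0, 0, 0, -0.12, 0]]}}

```text
clock: 5.45
position: [0.4844, 0.1034, 0.0358]
ee_rot: [2.038, 2.39, 0.0]
force: [-1.2, 0.2, 6.3]
width: 0.006
gripper_force: 2.7
```

Call:
{"method": "drive_tool", "body": {"targets": [[0, 0, 0, 0, 0, -0.04, 0], [0, 0, 0, 0, 0, -0.06, 0], [0, 0, 0, 0, 0, -0.06, 0]]}}

```text
clock: 5.75
position: [0.4848, 0.1037, 0.035]
ee_rot: [-2.039, -2.39, -0.003]
force: [-7.8, -1.7, 31.2]
width: 0.007
gripper_force: 15.2
```

Call:
{"method": "drive_tool", "body": {"targets": [[0, 0, 0, 0, 0, 0.05, 0], [0, 0, 0, 0, 0, 0.05, 0], [0, 0, 0, -0.02, 0.12, 0.05, 0], [0, 0, 0, -0.04, 0.25, 0.05, 0], [0, 0, 0, -0.06, 0.37, 0.05, 0]]}}

```text
clock: 6.25
position: [0.4822, 0.1176, 0.0355]
ee_rot: [2.039, 2.389, -0.0]
force: [-1.0, -2.2, 6.3]
width: 0.004
gripper_force: 2.9
```

Call:
{"method": "drive_tool", "body": {"targets": [[0, 0, 0, -0.04, 0.25, 0, 0], [0, 0, 0, -0.08, 0.49, 0, 0], [0, 0, 0, -0.12, 0.74, 0, 0], [0, 0, 0, -0.14, 0.86, 0, 0], [0, 0, 0, -0.14, 0.86, 0, 0]]}}

```text
clock: 6.75
position: [0.4765, 0.1533, 0.0355]
ee_rot: [2.037, 2.391, 0.001]
force: [-1.0, 1.7, 5.7]
width: 0.006
gripper_force: 2.9
```

Call:
{"method": "drive_tool", "body": {"targets": [[0, 0, 0, -0.05, 0.3, 0, 0], [0, 0, 0, -0.1, 0.62, 0, 0], [0, 0, 0, -0.15, 0.94, 0, 0], [0, 0, 0, -0.2, 1.25, 0, 0], [0, 0, 0, -0.23, 1.45, 0, 0]]}}

```text
clock: 7.25
position: [0.4675, 0.2109, 0.0355]
ee_rot: [2.038, 2.39, 0.001]
force: [0.6, -2.8, 5.5]
width: 0.005
gripper_force: 2.8
```

Call:
{"method": "drive_tool", "body": {"targets": [[0, 0, 0, 0, 0, 0, 0], [0, 0, 0, 0, 0, 0, 0]]}}

```text
clock: 7.45
position: [0.4674, 0.2118, 0.0356]
ee_rot: [-2.037, -2.392, -0.002]
force: [-1.0, 2.7, 6.0]
width: 0.008
gripper_force: 2.8
```

Run:
```python
from h import *
d=grab('scene'); t=grab('top'); s=arm.observe(); p=s['position']; print(s['clock'],p,s['force'])
A=np.array([.50919,-.05601]);u=np.array([-.15723,.98756]); print('s',(p[:2]-A)@u,'off',(p[:2]-A)@[u[1],-u[0]])
a=t['pixels'][255:305,310:390]; b=d['pixels'][245:295,325:405]
cv2.imwrite('pics/z5.png',np.vstack([cv2.resize(i,(800,300),interpolation=cv2.INTER_CUBIC) for i in (a,b)])[:,:,::-1])
```

```text
7.55 [0.46736686 0.21168499 0.03561184] [-1.20733315  1.86292401  5.37951978]
s 0.2709407213330847 off 0.0007868197726634495
```

View pics/z5.png

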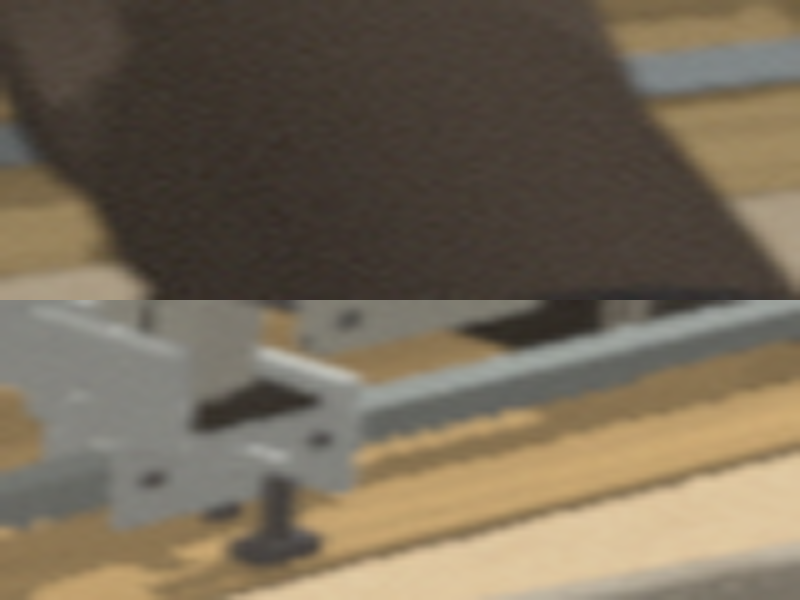

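In this view the stop is still a little short of the marker: the pointer tab is at about (351.5,270.8) and the marker top at (352.5,274.5). I'll measure the remaining gap.

```bash
cat > p.py <<'E'
from h import *
A=np.array([.50919,-.05601]);u=np.array([-.15723,.98756]);v=np.array([u[1],-u[0]])
def so(d,uv,z=.046): q=ray(d,uv,z)[:2]-A; return ((q@u).round(4),(q@v).round(4))
E
python3 - <<'E'
from p import *
import pickle
o=pickle.load(open('o.pkl','rb'))
im=cv2.imread('pics/scene_7.45.png') if __import__('os').path.exists('pics/scene_7.45.png') else cv2.imread('pics/scene_7.50.png')
S=o['scene']; g=im.mean(2)
print(g[264:284,344:362].astype(int))
g0=S['pixels'].mean(2); print(g0[252:264,374:392].astype(int))
for s in(.2334,.2434,.2534,.2634): print(s,[proj(S,[*(A+s*u+x*v),.046]).round(1) for x in(-.022,-.030)])
print([so(S,q) for q in ((353.5,271.2),(352.7,274.7))])
E
ls pics
```

```text
[[ 87  54  49  50  52  57  65  73  92 104 111 120 125 128 127 129 132 114]
 [ 80  52  50  53  69  93 105 109 120 125 126 127 127 127 129 129 127 110]
 [ 86  70  73  93 106 120 125 125 128 129 127 127 118 120 127 130 124 108]
 [114 106 110 120 127 127 127 130 130 129 129 122 101  95 118 130 126 110]
 [129 126 125 128 131 132 132 132 130 129 127 113  87  82 115 128 125 119]
 [131 129 128 130 135 142 157 150 138 132 130 120 102 104 120 127 125 133]
 [129 130 129 130 135 142 157 160 164 150 133 127 118 122 127 129 139 149]
 [128 128 129 130 129 131 136 147 159 151 133 129 127 128 128 130 146 152]
 [129 128 130 131 132 131 130 131 136 135 131 129 128 130 127 131 136 133]
 [129 128 130 129 126 127 127 120 116 124 127 129 129 129 128 128 128 118]
 [128 127 127 128 124 125 123 103  91 100 112 123 128 130 127 128 126 117]
 [127 128 127 127 127 128 120  92  71  75  96 117 126 128 125 128 126 119]
 [128 128 127 128 128 125 119  87  69  68  89 109 120 124 128 131 137 139]
 [126 127 127 126 124 126 113  84  68  65  89 105 112 119 136 145 149 152]
 [126 125 124 113 108 114 107  82  67  69  90 109 
[... 1135 characters left out ...]
24 124 122 112]
 [126 123 124 124 124 125 124 124 124 125 124 123 126 125 124 124 116 109]
 [122 123 123 125 123 124 123 125 124 122 122 119 124 128 125 125 117 113]]
0.2334 [array([359.4, 267.1]), array([361.5, 268.2])]
0.2434 [array([356.4, 268.2]), array([358.6, 269.4])]
0.2534 [array([353.5, 269.4]), array([355.7, 270.6])]
0.2634 [array([350.5, 270.6]), array([352.7, 271.7])]
[(np.float64(0.2599), np.float64(-0.0291)), (np.float64(0.2738), np.float64(-0.0413))]
ov.png
ov2.png
ov3.png
scene_0.05.png
scene_2.15.png
scene_3.25.png
scene_4.10.png
scene_4.15.png
scene_7.50.png
top_0.10.png
top_2.20.png
top_3.30.png
top_3.35.png
top_3.40.png
top_3.45.png
top_7.55.png
z.png
z2.png
z3.png
z5.png
```

```bash
cat >> p.py <<'E'
def tab(img,r0,r1,c0,c1,th=133):
    g=img[r0:r1,c0:c1].mean(2); w=np.clip(g-th,0,None); r,c=np.mgrid[r0:r1,c0:c1]; return ((w*c).sum()/w.sum(),(w*r).sum()/w.sum())
E
python3 - <<'E'
from p import *
import pickle
o=pickle.load(open('o.pkl','rb')); S=o['scene'];T=o['top']
im=cv2.imread('pics/scene_7.50.png')
a=tab(S['pixels'],256,261,379,386,130); b=tab(im,268,273,348,355,133)
print(a,so(S,a),b,so(S,b))
print(T['pixels'][270:284,376:392].mean(2).astype(int))
g0=S['pixels'].mean(2); print(g0[270:292,344:362].astype(int))
E
```

```text
(np.float64(382.24875621890544), np.float64(257.8805970149254)) (np.float64(0.1515), np.float64(-0.0212)) (np.float64(351.17827298050133), np.float64(270.0626740947075)) (np.float64(0.2603), np.float64(-0.0211))
[[ 44  42  41  40  43  43  44  43  42  39  42  43  40  48  48  50]
 [ 45  46  42  42  41  43  44  46  45  45  48  53  56  62  68  69]
 [ 48  45  42  49  50  54  61  65  69  69  65  71  78  86  93  95]
 [ 57  57  60  63  70  75  88 101 103  92  87  91  97 108 109 111]
 [ 78  76  82  85  86  93 104 122 128 111 101 104 109 116 116 117]
 [ 90  89  91  96  97 105 114 131 136 128 116 113 118 117 118 121]
 [ 99  98 100 103 111 113 118 129 137 132 125 120 121 120 124 121]
 [110 111 111 113 117 119 120 128 138 139 129 125 124 125 124 126]
 [119 121 120 121 123 122 122 129 136 139 131 127 125 126 128 126]
 [124 124 123 127 125 126 124 127 130 135 130 127 128 127 129 127]
 [127 126 127 126 128 127 127 125 126 129 128 127 127 129 126 126]
 [127 128 125 126 126 127 126 127 127 125 125 124 123 124 123 123]
 [127 126 125 124 125 124 124 124 125 123 124 121 119 120 121 121]
 [126 125 123 123
[... 1001 characters left out ...]
109 111 114 129 144 148]
 [109 111 111 108 106 102  90  74  67  68  85  96 110 125 132 143 149 149]
 [110 110 107 105  97  88  78  71  70  68  81  87  95 127 140 149 151 152]
 [109 110 111  99  83  73  75  72  74  72  74  74  80 125 147 150 153 149]
 [114 110 109  92  73  70  71  70  72  69  67  67  80 131 147 144 138 130]
 [110 110 106  91  74  66  67  67  66  68  71  82  99 128 136 127 119 114]
 [112 106 105 101  91  77  70  67  70  76 101 110 115 120 114 113 118 143]
 [129 117 108 106 103  94  89  85  87  94 108 114 111 109 114 143 158 177]
 [128 115 109 109 110 105 101  98 103 103 103 110 117 143 160 178 186 190]
 [110 109 109 119 120 113 107 103 107 110 124 149 163 177 186 189 190 190]]
```

Scene shift (108.8 mm) equals finger travel (109.4 mm), so the stop moves 1:1 with the finger. The remaining distance averages about 11.5 mm over both views. I'll finish slowly, then lift straight up.

Call:
{"method": "drive_tool", "body": {"targets": [[0, 0, 0, -0.01, 0.07, 0, 0], [0, 0, 0, -0.02, 0.14, 0, 0], [0, 0, 0, -0.03, 0.21, 0, 0], [0, 0, 0, -0.045, 0.285, 0, 0], [0, 0, 0, -0.045, 0.285, 0, 0]]}}

```text
clock: 8.05
position: [0.4657, 0.222, 0.0355]
ee_rot: [2.038, 2.39, 0.001]
force: [-0.2, -0.8, 5.4]
width: 0.002
gripper_force: 2.8
```

Call:
{"method": "drive_tool", "body": {"targets": [[0, 0, 0, 0, 0, 0, 0], [0, 0, 0, 0, 0, 0, 0]]}}

```text
clock: 8.25
position: [0.4657, 0.222, 0.0355]
ee_rot: [2.038, 2.39, 0.001]
force: [-0.7, -1.9, 5.6]
width: 0.006
gripper_force: 2.8
```

Run:
```python
from p import *
d=grab('scene'); s=arm.observe(); p=s['position']; print(s['clock'],p,s['force'],'s',(p[:2]-A)@u)
im=d['pixels']; b=tab(im,269,274,344,352,133); print(b,so(d,b)); print(im[266:280,342:358].mean(2).astype(int))
```

```text
8.3 [0.46575285 0.22198169 0.03556623] [-0.58105914 -0.51956044  5.67645193] s 0.2813630929063385
(np.float64(347.9275147928994), np.float64(271.28550295857985)) (np.float64(0.271), np.float64(-0.0209))
[[ 53  49  56  68  75  91 106 119 125 126 128 126 127 129 131 130]
 [ 60  69  94 104 107 118 126 127 129 128 129 122 120 126 131 128]
 [ 98 107 121 126 126 129 130 129 128 130 121 106  96 119 129 124]
 [123 125 127 128 132 132 132 131 130 127 112  88  81 113 128 124]
 [129 127 129 138 150 146 139 134 129 128 113  95  96 119 128 126]
 [130 128 131 137 145 152 163 154 138 129 124 117 118 124 127 136]
 [129 129 131 132 132 140 157 157 147 132 129 126 128 127 130 143]
 [130 130 132 127 131 131 135 140 140 125 116 121 126 130 130 137]
 [129 130 129 129 129 131 130 130 129 105  89 100 112 123 128 126]
 [129 127 129 127 130 127 129 131 126  95  68  76  97 118 128 127]
 [128 127 127 128 127 127 128 129 119  88  67  69  93 119 130 129]
 [126 127 128 128 127 127 126 125 111  85  68  70  95 123 137 142]
 [128 127 127 126 125 124 120 116 107  82  68  69  96 129 148 153]
 [125 125 124 116 116 116 113 112 102  80  66  70  98 138 153 155]]
```

Call:
{"method": "drive_tool", "body": {"targets": [[0, 0, 0, 0, 0.02, 0, 0], [0, 0, 0, -0.006, 0.035, 0, 0], [0, 0, 0, -0.006, 0.035, 0, 0], [0, 0, 0, -0.006, 0.035, 0, 0]]}}

```text
clock: 8.7
position: [0.4656, 0.2229, 0.0355]
ee_rot: [2.039, 2.389, 0.001]
force: [-0.0, -2.2, 5.5]
width: 0.003
gripper_force: 2.8
```

Call:
{"method": "drive_tool", "body": {"targets": [[0, 0, 0, 0, 0, 0.15, 0], [0, 0, 0, 0, 0, 0.4, 0], [0, 0, 0, 0, 0, 1, 0], [0, 0, 0, 0, 0, 2, 0], [0, 0, 0, 0, 0, 3, 0]]}}

```text
clock: 9.2
position: [0.4641, 0.2231, 0.1567]
ee_rot: [-2.038, -2.39, 0.003]
force: [1.6, 0.4, -1.0]
width: 0.006
gripper_force: 0.0
```

Call:
{"method": "drive_tool", "body": {"targets": [[0, 0, 0, 0, 0.8, 0.5, 0], [0, 0, 0, 0, 1.8, 0.6, 0], [0, 0, 0, 0, 2.8, 0.6, 0], [0, 0, 0, 0, 3.8, 0.6, 0], [0, 0, 0, 0, 4.8, 0.6, 0]]}}

```text
clock: 9.7
position: [0.4643, 0.417, 0.18]
ee_rot: [-2.038, -2.391, -0.0]
force: [0.9, -0.5, -0.2]
width: 0.009
gripper_force: 0.0
```

Call:
{"method": "drive_tool", "body": {"targets": [[0, 0, 0, 0, 1, 0, 0], [0, 0, 0, 0, 2, 0, 0], [0, 0, 0, 0, 3, 0, 0], [0, 0, 0, 0, 3, 0, 0]]}}

```text
clock: 10.1
position: [0.4611, 0.5419, 0.1784]
ee_rot: [-2.028, -2.396, -0.0]
force: [-0.4, 1.2, 0.7]
width: 0.007
gripper_force: 0.0
```

Run:
```python
from p import *
d=grab('scene'); t=grab('top'); s=arm.observe(); print(s['clock'],s['position'])
im=d['pixels']; b=tab(im,269,274,343,352,133); print(b,so(d,b))
print(t['pixels'][280:300,324:350].mean(2).astype(int))
for x in (.2715,.2735,.2755): print(x,[proj(t,[*(A+x*u+o*v),.046]).round(1) for o in(-.025,-.03,-.04)])
a=t['pixels'][200:300,290:450]; b=d['pixels'][235:295,320:416]
cv2.imwrite('pics/z6.png',np.vstack([cv2.resize(a,(480,300),interpolation=cv2.INTER_CUBIC),cv2.resize(b,(480,300),interpolation=cv2.INTER_CUBIC)])[:,:,::-1])
```

```text
10.2 [0.46397865 0.5361386  0.17897733]
(np.float64(348.0715630885122), np.float64(271.5781544256121)) (np.float64(0.2717), np.float64(-0.0223))
[[ 81  56  48  46  45  48  48  48  49  53  50  53  54  56  56  62  68  71
   74  80  91  99 107 113 117 124]
 [ 90  54  44  49  52  50  50  54  58  69  74  74  74  76  81  88  92  98
  102 104 110 116 120 123 126 125]
 [100  68  58  57  61  65  70  73  84  98 108 108  96  97 104 106 115 117
  120 122 124 126 127 130 129 129]
 [112  83  74  78  83  88  90  93  99 111 128 126 115 114 120 122 127 127
  127 131 132 131 130 131 129 132]
 [117  96  92  94  94 101 103 104 113 123 142 143 132 127 130 131 129 132
  132 131 132 131 132 133 133 132]
 [119 108 107 108 111 109 117 121 125 133 144 148 140 132 133 132 134 134
  133 133 132 133 133 132 133 135]
 [118 116 122 125 125 127 130 131 130 135 142 150 146 137 133 132 132 132
  133 132 131 131 131 131 132 132]
 [127 130 133 133 135 133 132 133 132 133 140 144 142 135 134 131 131 131
  130 128 128 127 127 128 128 125]
 [131 134 133 134 133 130 131 131 129 128 128 128 127 126 123 121 125 126
  126 126
[... 756 characters left out ...]
137 141 144 145 146 149 149 151]
 [ 94  95  95  97  98 100  99  99 104 110 113 116 120 125 136 144 148 150
  151 153 153 154 153 155 154 157]
 [ 96  99 109 114 122 119 118 125 136 141 146 145 147 148 152 155 157 157
  156 158 157 156 154 154 156 156]
 [121 125 133 139 144 145 146 145 153 154 155 155 156 159 156 157 154 158
  157 158 158 156 155 154 155 155]
 [147 148 149 153 154 152 155 155 157 156 156 156 157 158 156 157 155 157
  157 157 157 156 154 156 154 156]]
0.2715 [array([335.1, 285.1]), array([335.5, 287.2]), array([336.2, 291.3])]
0.2735 [array([334.2, 285.3]), array([334.6, 287.3]), array([335.4, 291.5])]
0.2755 [array([333.4, 285.4]), array([333.8, 287.5]), array([334.6, 291.6])]
```

View pics/z6.png

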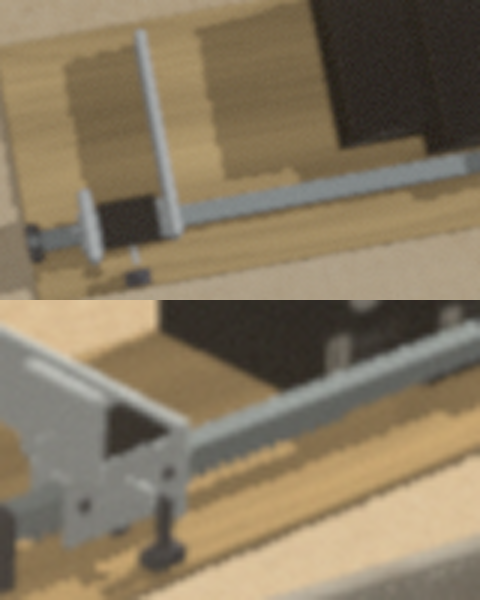

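The last picture shows the stop with its pointer at top px (335.3,286), pointing at the marker, whose foot is at (335.4,292). The cartons are in place and the arm is clear. The remaining offset is about 1 mm in both views, so I'm handing in.

```bash
python3 -c "
from cell import arm
s=arm.observe(); print(s['clock'],s['dq'].round(3)); print(arm.sign_off())"
```

```text
10.2 [ 0.024 -0.027  0.028  0.033  0.009 -0.005  0.006]
the job is handed in; nothing more can be done
None
```

The job is handed in: the stop was pushed back about 120 mm with its release pad held down, then let go, and its pointer lines up with the marker to within an estimated 1–2 mm in the last camera views, with the cartons in place, the arm clear and 10.2 s used.

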